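# Start up the seed-raising station at its switch box

### The arm

A 6-joint arm with a two-finger parallel gripper is mounted at the origin on a cart in front of the work surface, level with it; the furniture and walls round the work are solid. World frame = base frame: x ahead of the robot, y to its left, z up, the work surface at z = 0. Lengths are in m, angles in rad, forces in N, time in s.
With the tool pointing down it reaches from about 0.3 to 0.775 m from the base axis. Payload 14.6 kg.
Tool frame: the origin (TCP) lies midway between the tips of the shut fingers; the grasp point (between the pads) lies 19 mm behind it (bot.grasp_offset is the distance from the TCP to the grasp point, in m); z points along the fingers, y is the direction in which the jaws open and shut (so a half turn about z gives the same grasp; the last joint's range is limited). The gripper opens to 85 mm and grips with 20 to 120 N. Pads are 22 mm wide; open, the fingers measure 114 mm over their backs; the gripper's body (76 mm by 85 mm) begins 54 mm behind the grasp point. The pads swing forward as they close: fully open they stand 13 mm farther back than shut.
Start: joints at [1.082, 0.3, 1.521, -0, 1.321, -0.067], TCP at [0.225, 0.502, 0.231] pointing down, gripper open.
Joint ranges: [-3.03, 3.03], [-0.79, 2.21], [0.23, 2.52], [-1.04, 4.18], [0, 3.07], [-2.55, 2.55]. Speed limits (rad/s): [2.22, 2.22, 2.57, 3.14, 3.14, 3.14].

### API

Orientations are given as a rotation vector (axis times angle).
In Python, from bench import bot gives the robot as it stands. The module is installed in compiled form; this text tells all that it offers.
- The arm moves only by the tool apply_moves, never from a script. Its argument "rows" is a list of rows, each a list of 3 entries, a list of its own where there are three numbers: the shift along the tool's x, y, z in m, then the turn, a rotation vector about the tool's x, y, z in degrees, then the opening, from -1 (shut) to 1 (fully open). In form: [[[tx, ty, tz], [rx, ry, rz], hand], ...]. A call has 1 to 12 rows; each row shifts and turns the commanded pose from where the row before left it, along the tool's axes as they then stand; what a row does not reach is not made up. A row lasts 1/12 s, in which the tool goes at most 41.7 mm and 7.16 degrees, less where a joint would pass 70% of its speed; a pose out of reach is approached as far as the arm can. A call is refused whole if a number of a shift passes 0.0417 or a number of a turn 7.16, either way. A call with a gripper value outside its range is refused whole. The fingers move at their own pace and stop on an object; "grip_force" is the grip in N (left out, the last holds). Time passes only in rows, so rows that do not move let the fingers close. It gives the time, the measured TCP pose, the force and the opening at its end, in the units of the state.
- bot.get_state(): the state, without advancing time (a new reading comes with each control period).
- bot.camera(name): name is "scene" or "side" or "wrist"; returns a dict with "img" (420x560x3 uint8, blue, green, red), "depth" (420x560 float32, m along the optical axis (not along the pixel's ray), 0 where there is no reading), "camera_matrix" (3x3 intrinsics, pixels), "rvec" (rotation vector, rad) and "tvec" (3), from world to camera coordinates, as OpenCV has them; the wrist camera has in their place "mount" (4x4, takes a point from camera to tool coordinates, whose origin is the TCP and whose axes are the flange's). Camera axes: x right, y down, z forward; pixel columns grow to the right and rows downward; lengths in m; the calibration is good to about 2 mm. A picture is of the moment at which its call begins: read the wrist's pose just before it.
- bot.finish_job(): hands the job in, once; it reports no verdict.
Trained networks look in a picture, given as the dict that the camera call returned (one of the last four; its "shot" number tells which), for a name from the list of things; names that differ only in an ending like _2 or _b are one class to them, and where a whole thing is asked for, a point or a joint stands for the part that bears it (a point fixed in the world has none). Each returns a list of dicts, best first, with "p" (0 to 1); they miss things now and then, are a little off and sometimes report something else, mostly with a low value. They report only what shows in the picture. A call takes as long as a camera call.
- bot.recognise(picture, target): "box" ([left, top, width, height] in pixels, round what is visible of it).
- bot.silhouettes(picture, target): "pixels" (420x560 bool, what is visible of it) and "box" ([left, top, width, height] in pixels, round what is visible of it).
- bot.place_of(picture, target): "centre" ([column, row] in pixels: a listed point, or the origin of a listed thing).
The state is a dict: "time_s": time; "qpos": joint angles; "joint_vel": joint speeds; "joint_torque": joint torques, N m; "tcp_pos": TCP position; "orientation": TCP orientation; "wrist_force": force on the tool from outside, world axes, zero at the start; "moment": the same for the moment, N m; "grip_width": opening from 0.0 (shut) to 1.0 (fully open).
Only numpy, scipy, OpenCV 4.12 (cv2) and the standard library are available. Lean on these libraries where they do the work, as an engineer would, in place of code of your own. Each camera call takes 0.05 s, during which the arm holds its last target.

### The job

The seed-raising station on the worktop is switched off. Start it up at the switch box by pressing its rockers fully over to on (the end with the white bar goes down), in this order: first the red main rocker, then the blue one for the fan, then the yellow one for the grow light. Leave the green rocker off, and leave the things lying and standing around the box where they are.

Things in the scene. Friction and masses are not known exactly. Their poses are not given: they have to be found in the camera images.
- switch_box: light grey case fixed to the worktop, 112 x 292 x 30 mm (x, y, z), origin at the centre of its underside, z up; carries four rocker modules side by side along its y axis, 68 mm apart, in any order of colours. Its long side with the negative x axis faces the robot; it may be turned up to about 0.35 rad.
- red_module: fixed black module, 88 x 60 x 10 mm, on top of the switch box (its top 40 mm above the worktop), that carries the red rocker (main); origin at the centre of its underside, axes parallel to the switch box's. The rocker's pivot lies 18 mm above the origin, along the module's y axis.
- red_rocker (a joint): red rocker (main): flat paddle, 60 mm long (module's x), 36 mm wide, its top face 8 mm above the pivot. 0 rad is off: far end (positive x, with a white bar) up, 12 mm above the near end; 0.4 is on: far end down. It has no spring: it stays where it is left, so press to the stop. Pressing the far half takes 1 to 4 N; rigid at its stop. Nothing on the box rises above it.
- red_press (a point): point to press: on the red paddle's top face, in the middle of its width, 22 mm from the pivot towards the end with the white bar; 60 mm above the worktop when off and 9 mm lower when on
- blue_module: fixed black module, 88 x 60 x 10 mm, on top of the switch box (its top 40 mm above the worktop), that carries the blue rocker (fan); origin at the centre of its underside, axes parallel to the switch box's. The rocker's pivot lies 18 mm above the origin, along the module's y axis.
- blue_rocker (a joint): blue rocker (fan): flat paddle, 60 mm long (module's x), 36 mm wide, its top face 8 mm above the pivot. 0 rad is off: far end (positive x, with a white bar) up, 12 mm above the near end; 0.4 is on: far end down. It has no spring: it stays where it is left, so press to the stop. Pressing the far half takes 1 to 4 N; rigid at its stop. Nothing on the box rises above it.
- blue_press (a point): point to press: on the blue paddle's top face, in the middle of its width, 22 mm from the pivot towards the end with the white bar; 60 mm above the worktop when off and 9 mm lower when on
- yellow_module: fixed black module, 88 x 60 x 10 mm, on top of the switch box (its top 40 mm above the worktop), that carries the yellow rocker (grow light); origin at the centre of its underside, axes parallel to the switch box's. The rocker's pivot lies 18 mm above the origin, along the module's y axis.
- yellow_rocker (a joint): yellow rocker (grow light): flat paddle, 60 mm long (module's x), 36 mm wide, its top face 8 mm above the pivot. 0 rad is off: far end (positive x, with a white bar) up, 12 mm above the near end; 0.4 is on: far end down. It has no spring: it stays where it is left, so press to the stop. Pressing the far half takes 1 to 4 N; rigid at its stop. Nothing on the box rises above it.
- yellow_press (a point): point to press: on the yellow paddle's top face, in the middle of its width, 22 mm from the pivot towards the end with the white bar; 60 mm above the worktop when off and 9 mm lower when on
- green_module: fixed black module, 88 x 60 x 10 mm, on top of the switch box (its top 40 mm above the worktop), that carries the green rocker (must stay off); origin at the centre of its underside, axes parallel to the switch box's. The rocker's pivot lies 18 mm above the origin, along the module's y axis.
- green_rocker (a joint): green rocker (must stay off): flat paddle, 60 mm long (module's x), 36 mm wide, its top face 8 mm above the pivot. 0 rad is off: far end (positive x, with a white bar) up, 12 mm above the near end; 0.4 is on: far end down. It has no spring: it stays where it is left, so press to the stop. Pressing the far half takes 1 to 4 N; rigid at its stop. Nothing on the box rises above it.
- green_press (a point): point to press: on the green paddle's top face, in the middle of its width, 22 mm from the pivot towards the end with the white bar; 60 mm above the worktop when off and 9 mm lower when on
- seed_packet: flat picture seed packet with red vegetables, 115 x 85 x 10 mm, loose on the worktop; origin at its underside's centre; to be left where it is
- marker: black and white marker pen, 17 x 135 x 16 mm, lying, loose on the worktop; origin at its underside's centre; to be left where it is
- dibber: turned wooden dibber, 26 x 134 x 26 mm, lying, loose on the worktop; origin at its underside's centre; to be left where it is
- teaspoon: metal teaspoon, 135 x 29 x 10 mm, lying, loose on the worktop; origin at its underside's centre; to be left where it is
- jar_sugar: clear glass storage jar with a red lid, 78 mm across, 154 mm high, standing, loose on the worktop; origin at its underside's centre; to be left where it is

How it is judged:
By the outcome, as a careful person would: the job done as asked, in the order asked, and still so for the second after the job is handed in, with the robot touching nothing.
It also fails if it takes over 38 s, if anything falls off the work surface, if the arm or the gripper's body presses on something with over 40 N, if the wrist force passes 120 N, or if a joint passes its speed limit or range.

## Working session

There is one attempt and no reset: what is moved stays moved. The work goes in short steps, Python scripts to look and compute and a tool call to move; the robot and the scene stay as the last step left them, time stands still between calls to the robot, and variables do not carry over. Pictures are saved under pics/ and viewed, and the job is handed in when it is done.

Besides the shell and the picture viewer there is one more tool, called after "Request:" in YAML: its name, and indented under it one key for each argument. apply_moves: Moves the arm, as the interface text tells. Its arguments: {"type":"object","properties":{"rows":{"type":"array","items":{"type":"array"}},"grip_force":{"type":"number"}},"required":["rows"]}

```bash
mkdir -p pics
cat > h.py <<'E'
import numpy as np, cv2
from bench import bot
def world(c,uv,z=None):
    R,_=cv2.Rodrigues(np.array(c['rvec'],float)); t=np.array(c['tvec'],float).ravel()
    d=R.T@np.linalg.inv(c['camera_matrix'])@np.array([uv[0],uv[1],1.]); o=-R.T@t
    if z is None:
        return o+d*c['depth'][int(round(uv[1])),int(round(uv[0]))]
    return o+d*(z-o[2])/d[2]
E
python3 - <<'E'
from h import *
s=bot.get_state(); print({k:np.round(v,3) for k,v in s.items()})
for n in ('scene','side'):
    c=bot.camera(n); cv2.imwrite(f'pics/{n}0.png',c['img'])
    for k in ('red','blue','yellow','green'):
        for r in bot.place_of(c,k+'_press')[:2]: print(n,k,'press',np.round(r['p'],2),np.round(r['centre'],1),world(c,r['centre'],.06).round(4),world(c,r['centre']).round(4))
    for r in bot.place_of(c,'switch_box')[:1]: print(n,'box',r['p'],r['centre'],world(c,r['centre'],0).round(4))
    for r in bot.place_of(c,'jar_sugar')[:1]: print(n,'jar',r['p'],r['centre'],world(c,r['centre'],0).round(4))
E
```

```text
{'time_s': np.float64(0.0), 'qpos': array([ 1.082,  0.3  ,  1.522,  0.   ,  1.321, -0.067]), 'joint_vel': array([ 0.001,  0.   , -0.   ,  0.002,  0.003,  0.001]), 'joint_torque': array([-1.0000e-03, -5.4350e+01, -3.6179e+01, -0.0000e+00,  4.0000e-03,
        0.0000e+00]), 'tcp_pos': array([0.225, 0.502, 0.231]), 'orientation': array([-6.580e-01, -3.072e+00,  2.000e-03]), 'wrist_force': array([-0.06 ,  0.126,  0.502]), 'moment': array([-0.007, -0.02 , -0.071]), 'grip_width': np.float64(0.996)}
scene red press 0.83 [303.2 237.8] [0.5701 0.0169 0.06  ] [0.5706 0.0175 0.0591]
scene blue press 0.79 [279.8 223.7] [0.5569 0.0779 0.06  ] [0.5564 0.0772 0.0609]
scene yellow press 0.89 [352.  282.2] [ 0.5704 -0.1239  0.06  ] [ 0.572  -0.1228  0.0572]
scene green press 0.73 [326.5 258.5] [ 0.5711 -0.0524  0.06  ] [ 0.5713 -0.0522  0.0595]
scene box 0.86 [305.6, 272.6] [ 0.5451 -0.0222  0.    ]
scene jar 0.93 [256.7, 151.9] [0.7031 0.3575 0.    ]
side red press 0.65 [291.1 245.4] [0.563  0.0198 0.06  ] [0.5628 0.0191 0.0607]
side blue press 0.9 [279.3 223.8] [0.563  0.0876 0.06  ] [0.5614 0.0829 0.0641]
side blue press 0.43 [316.8 312.3] [ 0.5463 -0.1456  0.06  ] [ 0.5505 -0.137   0.0487]
side yellow press 0.78 [328.7 294.8] [ 0.58   -0.1173  0.06  ] [ 0.579  -0.1191  0.0622]
side green press 0.95 [311.7 270.9] [ 0.5743 -0.0555  0.06  ] [ 0.5737 -0.0567  0.0613]
side green press 0.54 [316.2 312.9] [ 0.5449 -0.1464  0.06  ] [ 0.5501 -0.1358  0.046 ]
side box 0.88 [291.3, 284.1] [ 0.5496 -0.0209  0.    ]
side jar 0.72 [295.6, 164.0] [0.7076 0.3719 0.    ]
```

View pics/scene0.png

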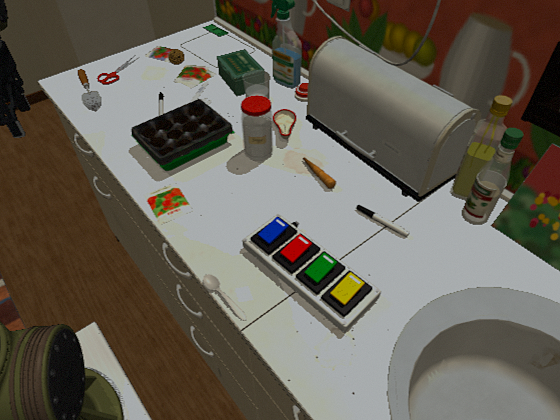

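View pics/side0.png

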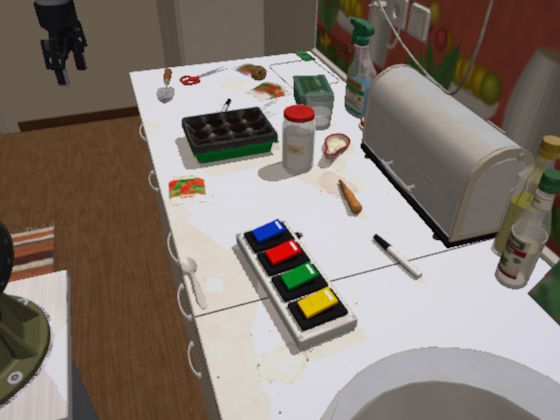

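The four rockers run from the far left to the near right: blue, red, green, yellow. In the scene view they're at about (273,232), (297,248), (321,268) and (349,290), with the white bars at the far ends. I'll refine the box pose from the coloured paddles in both depth images.

```bash
cat >> h.py <<'E'
HUES={'red':None,'blue':(105,130),'green':(45,85),'yellow':(22,35)}
def cloud(c,col,box):
    hsv=cv2.cvtColor(c['img'],cv2.COLOR_BGR2HSV); h,s,v=[hsv[...,i].astype(int) for i in range(3)]
    m=(s>120)&(v>60)
    m&=((h<10)|(h>170)) if col=='red' else (h>=HUES[col][0])&(h<=HUES[col][1])
    x,y,w,hh=[int(a) for a in box]; b=np.zeros_like(m); b[max(0,y-3):y+hh+3,max(0,x-3):x+w+3]=1
    m&=b; m&=c['depth']>0
    vv,uu=np.nonzero(m)
    P=np.array([world(c,(a,b)) for a,b in zip(uu,vv)])
    return P[(P[:,2]>.04)&(P[:,2]<.075)]
E
python3 - <<'E'
from h import *
for n in ('scene','side'):
    c=bot.camera(n); 
    for k in ('blue','red','green','yellow'):
        r=bot.recognise(c,k+'_rocker')
        if not r: print(k,'none');continue
        P=cloud(c,k,r[0]['box']); 
        (cx,cy),wh,a=cv2.minAreaRect((P[:,:2]*1000).astype(np.float32))
        A=np.c_[P[:,:2],np.ones(len(P))]; g=np.linalg.lstsq(A,P[:,2],rcond=None)[0]
        print(n,k,round(r[0]['p'],2),len(P),'mean',P.mean(0).round(4),'rect',np.round([cx,cy,*wh,a],1),'slope',g[:2].round(2))
E
```

```text
scene blue 0.89 371 mean [0.5364 0.0773 0.0542] rect [538.2  80.8  58.9  42.1   3.5] slope [0.19 0.01]
scene red 0.86 414 mean [0.5434 0.0099 0.0543] rect [544.8  14.6  59.2  45.5   6.8] slope [ 0.17 -0.  ]
scene green 0.75 446 mean [ 0.5491 -0.0575  0.0543] rect [551.1 -53.9  58.1  41.6   3.9] slope [ 0.19 -0.  ]
scene yellow 0.68 506 mean [ 0.5566 -0.1241  0.0544] rect [ 563.8 -120.2   70.6   41.8    6.6] slope [ 0.17 -0.08]
side blue 0.68 398 mean [0.5357 0.0786 0.0559] rect [543.1  82.5  70.5  35.7   8.3] slope [0.12 0.08]
side red 0.62 495 mean [0.5427 0.0124 0.0557] rect [549.3  19.7  71.4  44.4   6.9] slope [0.09 0.05]
side green 0.93 514 mean [ 0.5491 -0.0547  0.0564] rect [556.7 -51.8  72.8  40.6  11.3] slope [0.14 0.01]
side yellow 0.89 629 mean [ 0.5554 -0.1224  0.0563] rect [ 562.6 -116.8   70.9   41.7    6.9] slope [0.15 0.04]
```

```bash
cat > d.py <<'E'
from h import *
import sys
s=bot.get_state(); R,_=cv2.Rodrigues(s['orientation'])
T={'red':(.570,.0147),'blue':(.563,.0823),'yellow':(.583,-.1206)}
print(R.round(3).tolist(), s['tcp_pos'].round(4), s['wrist_force'].round(2), round(float(s['time_s']),2))
for k,(x,y) in T.items():
    for z in (.10,): print(k,z,(R.T@(np.array([x,y,z])-s['tcp_pos'])).round(4))
E
python3 d.py
```

```text
[[-0.912, 0.409, 0.0], [0.409, 0.912, -0.0], [-0.0, -0.0, -1.0]] [0.2252 0.5018 0.2313] [ 0.15 -0.39  0.32] 1.2
red 0.1 [-0.514  -0.3032  0.1313]
blue 0.1 [-0.48   -0.2444  0.1313]
yellow 0.1 [-0.5813 -0.4213  0.1313]
```

Request:
apply_moves:
  rows:
    - [[0,0,0],[0,0,-6],-1]
    - [[0,0,0],[0,0,-6],-1]
    - [[0,0,0],[0,0,-6],-1]
    - [[0,0,0],[0,0,-6],-1]
    - [[0,0,0],[0,0,-5.8],-1]
    - [[0,0,0],[0,0,0],-1]
    - [[0,0,0],[0,0,0],-1]
  grip_force: 40

```text
time_s: 1.78
tcp_pos: [0.2252, 0.5018, 0.2313]
orientation: [0.149, -3.138, 0.0]
wrist_force: [-0.3, -0.5, -0.1]
grip_width: 0.01
```

```bash
python3 d.py
```

```text
[[-0.995, -0.095, -0.0], [-0.095, 0.995, -0.0], [0.0, -0.0, -1.0]] [0.2252 0.5018 0.2313] [-0.31 -0.52 -0.14] 1.78
red 0.1 [-0.297  -0.5176  0.1313]
blue 0.1 [-0.2964 -0.4497  0.1313]
yellow 0.1 [-0.2971 -0.6535  0.1313]
```

Request:
apply_moves:
  rows:
    - [[-0.0148,-0.0258,0],[0,0,0],-1]
    - [[-0.0148,-0.0258,0],[0,0,0],-1]
    - [[-0.0148,-0.0258,0],[0,0,0],-1]
    - [[-0.0148,-0.0258,0],[0,0,0],-1]
    - [[-0.0148,-0.0258,0],[0,0,0],-1]
    - [[-0.0148,-0.0258,0],[0,0,0],-1]
    - [[-0.0148,-0.0258,0],[0,0,0],-1]
    - [[-0.0148,-0.0258,0],[0,0,0],-1]
    - [[-0.0148,-0.0258,0],[0,0,0],-1]
    - [[-0.0148,-0.0258,0],[0,0,0],-1]

```text
time_s: 2.62
tcp_pos: [0.3984, 0.2583, 0.2315]
orientation: [-0.148, 3.138, 0.0]
wrist_force: [-0.7, 0.8, -0.2]
grip_width: 0.002
```

Request:
apply_moves:
  rows:
    - [[-0.0148,-0.0258,0],[0,0,0],-1]
    - [[-0.0148,-0.0258,0],[0,0,0],-1]
    - [[-0.0148,-0.0258,0],[0,0,0],-1]
    - [[-0.0148,-0.0258,0],[0,0,0],-1]
    - [[-0.0148,-0.0258,0],[0,0,0],-1]
    - [[-0.0148,-0.0258,0],[0,0,0],-1]
    - [[-0.0148,-0.0258,0],[0,0,0],-1]
    - [[-0.0148,-0.0258,0],[0,0,0],-1]
    - [[-0.0148,-0.0258,0],[0,0,0],-1]
    - [[-0.0148,-0.0258,0],[0,0,0],-1]
    - [[0,0,0],[0,0,0],-1]
    - [[0,0,0],[0,0,0],-1]

```text
time_s: 3.62
tcp_pos: [0.5706, 0.0163, 0.2308]
orientation: [0.146, -3.137, -0.0]
wrist_force: [-0.9, -0.6, 1.1]
grip_width: 0.004
```

```bash
python3 d.py
python3 - <<'E'
from h import *
s=bot.get_state(); R,_=cv2.Rodrigues(s['orientation'])
c=bot.camera('wrist'); cv2.imwrite('pics/w1.png',c['img'])
M=np.array(c['mount']); K=c['camera_matrix']
for k in ('red','blue','yellow','green'):
  for r in bot.place_of(c,k+'_press')[:1]:
    d=R@M[:3,:3]@np.linalg.inv(K)@np.array([*r['centre'],1.]); o=R@M[:3,3]+s['tcp_pos']
    print(k,round(r['p'],2),np.round(r['centre'],1),(o+d*(.06-o[2])/d[2]).round(4))
E
```

```text
[[-0.996, -0.093, -0.001], [-0.093, 0.996, 0.0], [0.001, 0.0, -1.0]] [0.5706 0.0163 0.2308] [-0.9  -0.61  1.12] 3.62
red 0.1 [ 0.0007 -0.0016  0.1308]
blue 0.1 [0.0014 0.0664 0.1308]
yellow 0.1 [ 0.0004 -0.1375  0.1308]
red 0.64 [283.8 185.1] [0.5619 0.0164 0.06  ]
blue 0.91 [347.1 186.5] [0.5573 0.0831 0.06  ]
yellow 0.62 [321.4   6.8] [0.3964 0.0349 0.06  ]
green 0.6 [218.7 185.8] [ 0.5691 -0.0519  0.06  ]
```

View pics/w1.png

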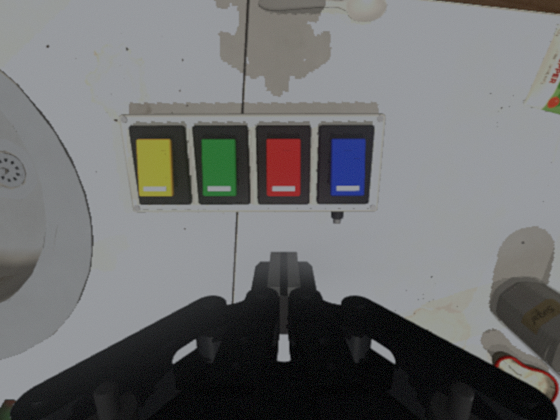

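The wrist view shows yellow, green, red and blue from left to right, with white bars at about row 188. The fingers line up with red at column 284. The yellow press point it reported at (321,7) is false. The wrist view also puts the red press point about 4 mm nearer, so I'll shift slightly and go down.

Request:
apply_moves:
  rows:
    - [[0.004,-0.001,0.015],[0,0,0],-1]
    - [[0,0,0.025],[0,0,0],-1]
    - [[0,0,0.025],[0,0,0],-1]
    - [[0,0,0.025],[0,0,0],-1]
    - [[0,0,0.025],[0,0,0],-1]
    - [[0,0,0.025],[0,0,0],-1]
    - [[0,0,0.015],[0,0,0],-1]
    - [[0,0,0.005],[0,0,0],-1]
    - [[0,0,0],[0,0,0],-1]
    - [[0,0,0],[0,0,0],-1]

```text
time_s: 4.7
tcp_pos: [0.5669, 0.0163, 0.0723]
orientation: [-0.155, 3.137, -0.0]
wrist_force: [0.1, 0.3, 0.4]
grip_width: -0.0
```

Request:
apply_moves:
  rows:
    - [[0,0,0.003],[0,0,0],-1]
    - [[0,0,0.003],[0,0,0],-1]
    - [[0,0,0.002],[0,0,0],-1]
    - [[0,0,0.001],[0,0,0],-1]
    - [[0,0,0],[0,0,0],-1]

```text
time_s: 5.12
tcp_pos: [0.5665, 0.0159, 0.0622]
orientation: [0.154, -3.138, -0.0]
wrist_force: [-0.4, 0.7, -0.2]
grip_width: 0.003
```

Request:
apply_moves:
  rows:
    - [[0,0,0.002],[0,0,0],-1]
    - [[0,0,0.002],[0,0,0],-1]
    - [[0,0,0.002],[0,0,0],-1]
    - [[0,0,0.001],[0,0,0],-1]
    - [[0,0,0],[0,0,0],-1]

```text
time_s: 5.53
tcp_pos: [0.5668, 0.0159, 0.0553]
orientation: [-0.154, 3.137, -0.0]
wrist_force: [1.8, 0.3, 1.8]
grip_width: -0.001
```

Request:
apply_moves:
  rows:
    - [[0,0,0.001],[0,0,0],-1]
    - [[0,0,0.001],[0,0,0],-1]
    - [[0,0,0],[0,0,0],-1]

```text
time_s: 5.78
tcp_pos: [0.567, 0.0159, 0.0535]
orientation: [-0.154, 3.137, -0.0]
wrist_force: [3.9, -1.1, 4.5]
grip_width: -0.001
```

Request:
apply_moves:
  rows:
    - [[0,0,0.001],[0,0,0],-1]
    - [[0,0,0],[0,0,0],-1]
    - [[0,0,0],[0,0,0],-1]

```text
time_s: 6.03
tcp_pos: [0.5671, 0.016, 0.0531]
orientation: [-0.154, 3.136, -0.0]
wrist_force: [4.1, 0.7, 8.9]
grip_width: -0.0
```

Request:
apply_moves:
  rows:
    - [[0,0,0.001],[0,0,0],-1]
    - [[0,0,0],[0,0,0],-1]
    - [[0,0,0],[0,0,0],-1]

```text
time_s: 6.28
tcp_pos: [0.5672, 0.016, 0.0528]
orientation: [-0.154, 3.136, -0.0]
wrist_force: [-0.6, -0.1, 18.6]
grip_width: 0.0
```

Request:
apply_moves:
  rows:
    - [[0,0,-0.01],[0,0,0],-1]
    - [[0,0,-0.02],[0,0,0],-1]
    - [[0,0.005,-0.01],[0,0,0],-1]
    - [[0,0.02,0],[0,0,0],-1]
    - [[0,0.02,0],[0,0,0],-1]
    - [[0,0.015,0],[0,0,0],-1]
    - [[0,0.006,0],[0,0,0],-1]
    - [[0,0,0],[0,0,0],-1]
    - [[0,0,0],[0,0,0],-1]

```text
time_s: 7.03
tcp_pos: [0.5599, 0.0815, 0.0911]
orientation: [0.155, -3.137, 0.0]
wrist_force: [0.7, -1.0, -0.3]
grip_width: 0.003
```

```bash
python3 d.py
python3 - <<'E'
from h import *
c=bot.camera('side'); cv2.imwrite('pics/s2.png',cv2.resize(c['img'][190:360,200:390],None,fx=3.5,fy=3.5,interpolation=cv2.INTER_CUBIC))
c=bot.camera('scene'); cv2.imwrite('pics/c2.png',cv2.resize(c['img'][190:340,220:410],None,fx=3.5,fy=3.5,interpolation=cv2.INTER_CUBIC))
E
```

```text
[[-0.995, -0.099, -0.001], [-0.099, 0.995, -0.0], [0.001, -0.0, -1.0]] [0.5599 0.0815 0.0911] [ 0.74 -0.99 -0.27] 7.03
red 0.1 [-0.0035 -0.0674 -0.0089]
blue 0.1 [-0.0032  0.0005 -0.0089]
yellow 0.1 [-0.0031 -0.2034 -0.0089]
```

View pics/s2.png

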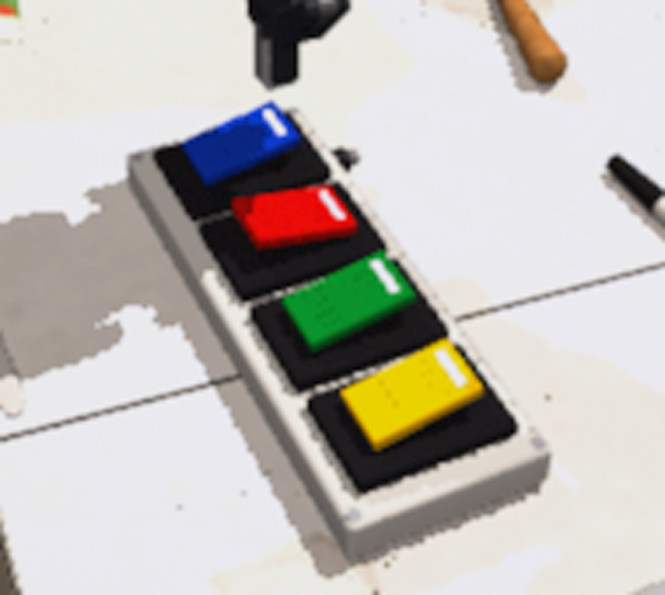

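View pics/c2.png

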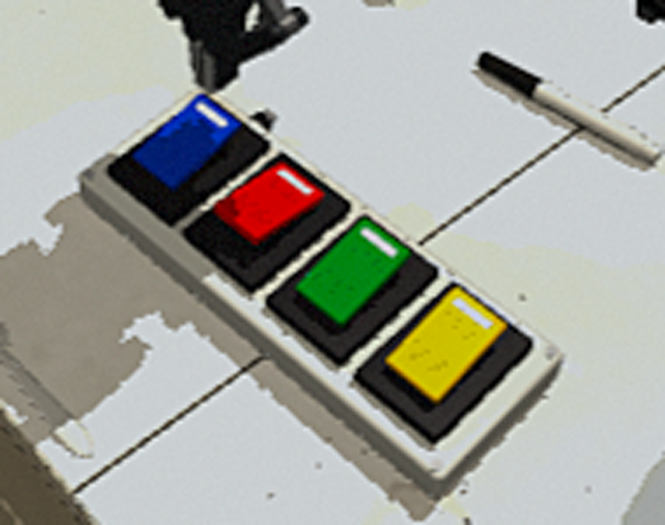

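In both views red has tipped over, with its bar end down (side crop about (330,205)), and the other three are still off. Blue is next.

Request:
apply_moves:
  rows:
    - [[0,0,0.015],[0,0,0],-1]
    - [[0,0,0.01],[0,0,0],-1]
    - [[0,0,0.004],[0,0,0],-1]
    - [[0,0,0.003],[0,0,0],-1]
    - [[0,0,0.002],[0,0,0],-1]
    - [[0,0,0.002],[0,0,0],-1]
    - [[0,0,0.001],[0,0,0],-1]
    - [[0,0,0.001],[0,0,0],-1]
    - [[0,0,0],[0,0,0],-1]

```text
time_s: 7.88
tcp_pos: [0.5606, 0.0817, 0.0538]
orientation: [-0.154, 3.136, 0.0]
wrist_force: [3.8, -0.7, 4.8]
grip_width: 0.004
```

Request:
apply_moves:
  rows:
    - [[0,0,0.001],[0,0,0],-1]
    - [[0,0,0],[0,0,0],-1]
    - [[0,0,0],[0,0,0],-1]

```text
time_s: 8.13
tcp_pos: [0.5607, 0.0817, 0.0531]
orientation: [-0.154, 3.136, 0.0]
wrist_force: [3.2, -0.7, 8.2]
grip_width: 0.003
```

Request:
apply_moves:
  rows:
    - [[0,0,0.001],[0,0,0],-1]
    - [[0,0,0],[0,0,0],-1]
    - [[0,0,0],[0,0,0],-1]

```text
time_s: 8.38
tcp_pos: [0.5609, 0.0817, 0.0529]
orientation: [-0.154, 3.135, 0.0]
wrist_force: [0.5, -1.9, 16.4]
grip_width: -0.003
```

Blue is at its stop, with the force rising to 16 N and no further travel. I'll lift and pass over to yellow.

Request:
apply_moves:
  rows:
    - [[0,0,-0.01],[0,0,0],-1]
    - [[0,0,-0.02],[0,0,0],-1]
    - [[0,0,-0.02],[0,0,0],-1]
    - [[0,-0.023,0],[0,0,0],-1]
    - [[0,-0.03,0],[0,0,0],-1]
    - [[0,-0.03,0],[0,0,0],-1]
    - [[0,-0.03,0],[0,0,0],-1]
    - [[0,-0.03,0],[0,0,0],-1]
    - [[0,-0.03,0],[0,0,0],-1]
    - [[0,-0.02,0],[0,0,0],-1]
    - [[0,-0.01,0],[0,0,0],-1]
    - [[0,0,0],[0,0,0],-1]

```text
time_s: 9.38
tcp_pos: [0.5796, -0.1218, 0.101]
orientation: [0.151, -3.137, -0.0]
wrist_force: [0.0, -0.3, 0.6]
grip_width: 0.001
```

```bash
python3 d.py
python3 - <<'E'
from h import *
c=bot.camera('side'); cv2.imwrite('pics/s3.png',cv2.resize(c['img'][190:360,200:390],None,fx=3.5,fy=3.5,interpolation=cv2.INTER_CUBIC))
E
```

```text
[[-0.995, -0.096, -0.001], [-0.096, 0.995, 0.0], [0.001, 0.0, -1.0]] [ 0.5796 -0.1218  0.101 ] [ 0.02 -0.26  0.63] 9.38
red 0.1 [-0.0036  0.1367  0.001 ]
blue 0.1 [-0.0031  0.2047  0.0011]
yellow 0.1 [-0.0035  0.0008  0.001 ]
```

View pics/s3.png

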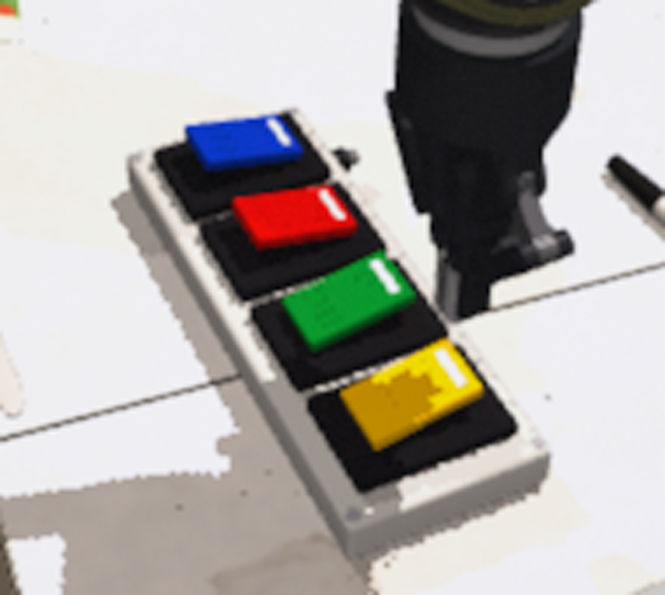

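Blue and red are both on (bars down at crop (280,130) and (333,205)). Green and yellow are off, and the fingers are above yellow.

Request:
apply_moves:
  rows:
    - [[0,0,0.02],[0,0,0],-1]
    - [[0,0,0.013],[0,0,0],-1]
    - [[0,0,0.005],[0,0,0],-1]
    - [[0,0,0.003],[0,0,0],-1]
    - [[0,0,0.002],[0,0,0],-1]
    - [[0,0,0.002],[0,0,0],-1]
    - [[0,0,0.002],[0,0,0],-1]
    - [[0,0,0.001],[0,0,0],-1]
    - [[0,0,0],[0,0,0],-1]

```text
time_s: 10.18
tcp_pos: [0.5805, -0.1205, 0.0538]
orientation: [-0.154, 3.136, -0.001]
wrist_force: [3.0, 1.2, 4.1]
grip_width: -0.005
```

Request:
apply_moves:
  rows:
    - [[0,0,0.001],[0,0,0],-1]
    - [[0,0,0],[0,0,0],-1]
    - [[0,0,0],[0,0,0],-1]

```text
time_s: 10.43
tcp_pos: [0.5806, -0.1205, 0.053]
orientation: [-0.154, 3.136, -0.001]
wrist_force: [3.9, 2.9, 5.8]
grip_width: -0.002
```

Request:
apply_moves:
  rows:
    - [[0,0,0.001],[0,0,0],-1]
    - [[0,0,0],[0,0,0],-1]
    - [[0,0,0],[0,0,0],-1]

```text
time_s: 10.68
tcp_pos: [0.5808, -0.1206, 0.0528]
orientation: [-0.154, 3.135, -0.001]
wrist_force: [0.3, 2.1, 15.0]
grip_width: -0.001
```

Yellow is at its stop. I'll lift clear and check all four.

Request:
apply_moves:
  rows:
    - [[0,0,-0.01],[0,0,0],-1]
    - [[0,0,-0.02],[0,0,0],-1]
    - [[0,0,-0.03],[0,0,0],-1]
    - [[0,0,-0.03],[0,0,0],-1]
    - [[0,0,-0.03],[0,0,0],-1]
    - [[0,0,-0.03],[0,0,0],-1]
    - [[0,0,-0.02],[0,0,0],-1]
    - [[0,0,0],[0,0,0],-1]
    - [[0,0,0],[0,0,0],-1]

```text
time_s: 11.43
tcp_pos: [0.5798, -0.1206, 0.2221]
orientation: [-0.154, 3.137, -0.001]
wrist_force: [0.2, -0.1, -0.5]
grip_width: 0.003
```

Run:
```python
from h import *
c=bot.camera('side'); cv2.imwrite('pics/s4.png',c['img'])
a=cv2.resize(c['img'][190:360,200:390],(400,358),interpolation=cv2.INTER_CUBIC)
def slopes(c):
    for k in ('blue','red','green','yellow'):
        r=bot.recognise(c,k+'_rocker')
        if r:
            P=cloud(c,k,r[0]['box'])
            if len(P)>20: print(k,len(P),np.linalg.lstsq(np.c_[P[:,:2],np.ones(len(P))],P[:,2],rcond=None)[0][:2].round(2))
slopes(c)
c=bot.camera('scene'); slopes(c)
b=cv2.resize(c['img'][190:360,220:410],(400,358),interpolation=cv2.INTER_CUBIC)
cv2.imwrite('pics/s5.png',np.hstack([a,b])); cv2.imwrite('pics/c5.png',c['img'])
print(bot.get_state()['tcp_pos'])
```

```text
blue 363 [-0.23  0.06]
red 456 [-0.22  0.04]
green 534 [0.14 0.04]
yellow 562 [-0.22  0.03]
blue 327 [-0.18 -0.02]
red 383 [-0.19 -0.06]
green 456 [ 0.19 -0.02]
yellow 418 [-0.19 -0.06]
[ 0.57989785 -0.12038589  0.2210078 ]
```

View pics/s5.png

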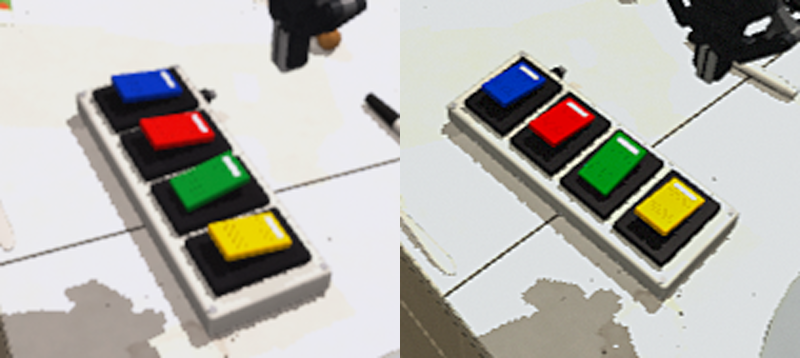

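View pics/s4.png

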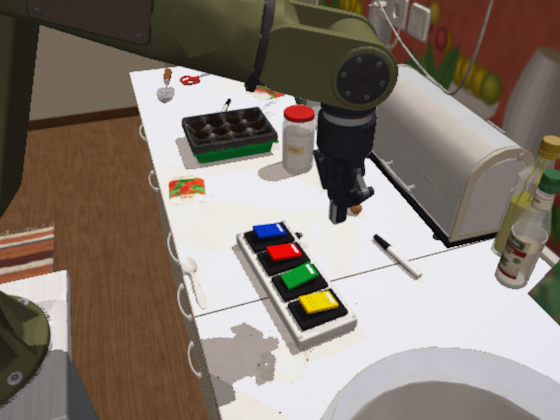

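Blue, red and yellow all tilt about -0.2 (on), and green tilts about +0.2 (off). The seed packet (187,187), jar (298,140), marker (397,255) and spoon (193,280) haven't moved. The dibber is mostly hidden behind the gripper, which stayed far from it.

```bash
python3 -c "
from bench import bot
print(bot.finish_job())"
```

```text
the job is handed in; nothing more can be done
None
```

The station is switched on: I pressed red, then blue, then yellow fully over to on with the shut fingertips. Green was left off. I handed the job in at about 11.5 s on the robot's clock, with the gripper raised clear of everything.

- **At the stops:** each of the three rockers stopped travelling at a fingertip height of about 53 mm. The force there rose to 15–19 N, well under the limits.
- **Final camera check:** in both the scene and side views red, blue and yellow slope about -0.2 (on). Green slopes about +0.14 to +0.19 (off).
- **Loose things:** by eye, the seed packet, jar, marker and spoon were where they started in the last side view. The dibber was mostly hidden behind the gripper then, so I couldn't fully check it, but the arm stayed well above it.
- **Disagreements:** the wrist camera gave one false position for yellow, which I ignored. It also put the red press point about 5 mm nearer than the fixed cameras did, so I pressed at a point in between.

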